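# Set and clamp the analyser dial of a polarising viewer

### The job

Set the analyser dial of the polarising viewer to 150 degrees: turn the knurled ring until the graduated scale reads 150 at the fixed index line (the ring has some play on the dial, so go by the scale), and let go of it. Then push the clamp lever beside it fully down onto its stop, keeping the setting. Leave the other things on the bench where they are.

Things in the scene. Friction and masses are not known exactly. Their poses are not given: they have to be found in the camera images.
- viewer: Polarising viewer, grey, fixed to the bench. Origin on the bench under the dial's centre; +x away from the operator, +y to his left, z up. Foot x -75..75, y -130..70 mm, 12 thick. Its round face (housing 120 mm across) leans back 30 degrees, looking up and at the robot: outward normal (-0.5, 0, 0.866), centre (0, 0, 100) mm, 12 o'clock direction (0.866, 0, 0.5).
- dial (a joint): Scale reading at the index, rad (150 degrees = 2.618); grows as the dial turns clockwise seen from the front. Stops at -10 and 206 degrees. Stiff (0.12 N m), stays where left. Aluminium disc 96 mm across, its top 5 mm above the face's centre, black marks every 10 degrees, longer every 30, counted anticlockwise from the zero arrowhead: at 150 the arrowhead stands 150 degrees clockwise of the index.
- ring_grip (a point): Point on the dial's axis in the black knurled ring, at grip height, 26 mm above the face's centre. The ring is a round cylinder 54 mm across, axis along the face normal, from 6 to 36 mm above the face; grip it across any diameter, hand along the axis. It has play: in either direction it turns freely, up to 12 degrees, before it takes the dial along.
- index (a point): Outer end of the scale at the fixed index: a black line on a white plate at 12 o'clock of the housing, 48 mm from the dial's axis, 5 mm above the face.
- zero_mark (a point): Tip of the dial's zero arrowhead, 47 mm from the axis; turns with the dial.
- lever (a joint): Clamp lever, rad: 0 = fully down on its stop (clamped), 0.7 to 1.05 = up (open, as found). Swings down towards the operator about a level pivot along the viewer's y axis at (30, -105, 58) mm in its frame. Steel bar 12 wide, 8 thick, with an 18 mm wide thumb pad at the end, 64 mm long from the pivot. Takes 0.06 N m, 2 N at 30 mm; stays where left; rigid at the stop.
- lever_stop (a point): Fixed point: where the lever's upper side, 32 mm from the pivot, lies when fully down (62 mm above the bench). A closed hand, 20 mm or more wide along the lever, lowered straight down here meets the raised lever and pushes it down to the stop, which is felt.
- lever_tip (a point): Upper side of the lever, 60 mm from its pivot; moves with it.
- petri: Petri dish, 90 mm across, 12 mm high, beside the viewer; leave alone. Origin: centre of its underside.
- marker: Marker pen lying before the viewer, 128 mm long, 16 mm thick; leave alone. Origin: centre of its underside.
- bottle_amber: Amber glass bottle, 72 mm across, 172 mm high, behind the viewer; leave alone. Origin: centre of its underside.
- tape: Roll of label tape, 77 mm across, 19 mm high, lying behind the viewer; leave alone. Origin: centre of its underside.
- cap: Loose tube cap, 35 mm across, 12 mm high; leave alone. Origin: centre of its underside.

How it is judged:
On the way:
1. the scale reads 150 degrees (within 3), the ring is let go, and the lever is still up (value of joint dial between 2.56563 and 2.67035 rad and contact force between the fingers and dial below 0.1 N and value of joint lever above 0.5 rad), for 0.2 s.
At the end, for the whole second after the job is handed in: The scale reads 150 degrees within 3 degrees either way, and the clamp lever lies fully down on its stop (joint within 0.06 rad of 0) (value of joint dial between 2.56563 and 2.67035 rad and value of joint lever below 0.06 rad); the robot touches nothing.
It fails at once if a bystander (petri dish, marker, bottle, tape, cap) is shifted by more than 25 mm or the bottle tipped over (distance of any of petri, marker, bottle_amber, tape, cap from where it was at the start of the episode above 0.025 m or angle between bottle_amber's own z axis and vertical above 0.5 rad).
It also fails if it takes over 64 s, if anything falls off the work surface, if the arm or the gripper's body presses on something with over 40 N, if the wrist force passes 120 N, or if a joint passes its speed limit or range.

### The arm

A 6-joint arm with a two-finger parallel gripper is mounted at the origin on a cart in front of the work surface, level with it; the furniture and walls round the work are solid. World frame = base frame: x ahead of the robot, y to its left, z up, the work surface at z = 0. Lengths are in m, angles in rad, forces in N, time in s.
With the tool pointing down it reaches from about 0.275 to 0.975 m from the base axis. Payload 8.4 kg.
Tool frame: the origin (TCP) lies at the very end of the fingers, on their centre line; the grasp point (between the pads) lies 19 mm behind it; z points along the fingers, y is the line along which they close (so a half turn about z gives the same grasp; the last joint's range is limited). The gripper opens to 92 mm and grips with 3 to 60 N. Pads are 20 mm wide; open, the fingers measure 128 mm over their backs; the gripper's body (75 mm by 189 mm) begins 69 mm behind the grasp point.
Start: joints at [-1.215, 0.353, 1.633, -0, 1.155, -0.002], TCP at [0.219, -0.585, 0.215] pointing down, gripper open.
Joint ranges: [-2.63, 2.63], [-0.92, 2.1], [0.06, 2.66], [-1.3, 4.44], [0, 2.69], [-3.02, 3.02]. Speed limits (rad/s): [2.22, 2.22, 2.79, 3.14, 3.14, 3.14].

### API

Orientations are given as a rotation vector (axis times angle).
In Python, from plant import readout, vision, robot gives the robot as it stands.
- The arm moves only by the tool send_rows, never from a script. Its argument "moves" is a list of rows, each a list of 7 numbers: the closure, from 0 (fully open) to 1 (shut), then the shift along the tool's x, y, z in m, then the turn, a rotation vector about the tool's x, y, z in rad. A call has 1 to 8 rows; each row shifts and turns the commanded pose from where the row before left it, along the tool's axes as they then stand; what a row does not reach is not made up. A row lasts 1/10 s, in which the tool goes at most 50 mm and 8.59 degrees, less where a joint would pass 70% of its speed; a pose out of reach is approached as far as the arm can. A call is refused whole if a number of a shift passes 0.05 or a number of a turn 0.15, either way. A call with a gripper value outside its range is refused whole. The fingers move at their own pace and stop on an object; "grip_force" is the grip in N (left out, the last holds). Time passes only in rows, so rows that do not move let the fingers close. It gives the time, the measured TCP pose, the force, the opening and the grip force at its end, in the units of the state.
- readout.read_state(): the state, without advancing time (a new reading comes with each control period).
- vision.capture(name): name is "side" or "top"; returns (picture, depth): 384x512x3 uint8, red, green, blue; 384x512 float32, m along the optical axis (not along the pixel's ray), 0 where there is no reading.
- vision.get_calibration(name): a dict with "mtx" (3x3 intrinsics, pixels), "distortion" ([k1, k2, p1, p2, k3] as OpenCV has them; the pictures are not rectified), "T" (4x4, takes a point from camera to world coordinates). Camera axes: x right, y down, z forward; pixel columns grow to the right and rows downward; lengths in m; the calibration is good to about 2 mm. A picture is of the moment at which its call begins. get_calibration takes no time and is no camera call.
- robot.hand_in(): hands the job in; it is judged then, once.
The state is a dict: "time_s": time; "q": joint angles; "dq": joint speeds; "joint_efforts": joint torques, N m; "eef_pos": TCP position; "eef_rot": TCP orientation; "force": force on the tool from outside, world axes, zero at the start; "moment": the same for the moment, N m; "gripper_width": finger opening in m; "grasp_force": force on a finger pad.
Only numpy, scipy, OpenCV 4.12 (cv2) and the standard library are available. Lean on these libraries where they do the work, as an engineer would, in place of code of your own. Each camera call takes 0.05 s, during which the arm holds its last target. There are 200 camera calls.

## Working session

There is one attempt and no reset: what is moved stays moved. The work goes in short steps, Python scripts to look and compute and a tool call to move; the robot and the scene stay as the last step left them, time stands still between calls to the robot, and variables do not carry over. Pictures are saved under pics/ and viewed, at most 10 in all, crops included, and the job is handed in when it is done.

Besides the shell and the picture viewer there is one more tool, called after "Request:" as name([rows], argument=value, ...), one row to a line, values as JSON. send_rows: Moves the arm, as the interface text tells. Its arguments: {"type":"object","properties":{"moves":{"type":"array","items":{"type":"array","items":{"type":"number"}}},"grip_force":{"type":"number"}},"required":["moves"]}

```bash
mkdir -p pics; ls
python3 - <<'E'
from plant import readout, vision
import cv2,numpy as np
s=readout.read_state();print({k:np.round(v,3) for k,v in s.items()})
for n in("side","top"):
    p,d=vision.capture(n);cv2.imwrite(f"pics/{n}0.png",p[:,:,::-1]);np.save(f"pics/{n}0.npy",d)
    c=vision.get_calibration(n);print(n,c)
a=[cv2.imread(f"pics/{n}0.png") for n in("side","top")]
E
```

```text
pics
{'time_s': np.float64(0.0), 'q': array([-1.215,  0.354,  1.634, -0.   ,  1.155, -0.002]), 'dq': array([-0.   ,  0.002,  0.   , -0.   , -0.   , -0.   ]), 'joint_efforts': array([-5.0000e-03, -5.9386e+01, -3.3422e+01,  6.9000e-02,  2.3000e-02,
       -0.0000e+00]), 'eef_pos': array([ 0.219, -0.585,  0.214]), 'eef_rot': array([-3.09 , -0.559,  0.   ]), 'force': array([ 0.413, -0.22 ,  0.192]), 'moment': array([ 0.022, -0.021,  0.037]), 'grasp_force': np.float64(0.0), 'gripper_width': np.float64(0.092)}
side {'mtx': array([[444.56796705,   0.        , 258.7228103 ],
       [  0.        , 444.56796705, 197.77915888],
       [  0.        ,   0.        ,   1.        ]]), 'distortion': array([-0.14288287,  0.        ,  0.        ,  0.        ,  0.        ]), 'T': array([[-0.82784138, -0.20372436,  0.52266149, -0.0297476 ],
       [-0.56091774,  0.2888848 , -0.77583301,  1.04278073],
       [ 0.00706713, -0.93543677, -0.3534234 ,  0.48107818],
       [ 0.        ,  0.        ,  0.        ,  1.        ]])}
top {'mtx': array([[428.49683386,   0.        , 253.10508181],
       [  0.        , 428.49683386, 186.70279484],
       [  0.        ,   0.        ,   1.        ]]), 'distortion': array([0.01583306, 0.        , 0.        , 0.        , 0.        ]), 'T': array([[-0.02094611, -0.99434783,  0.10408486,  0.39203857],
       [-0.99968991,  0.0222327 ,  0.01121606,  0.2113071 ],
       [-0.01346675, -0.10381765, -0.99450517,  1.35746892],
       [ 0.        ,  0.        ,  0.        ,  1.        ]])}
```

View pics/side0.png

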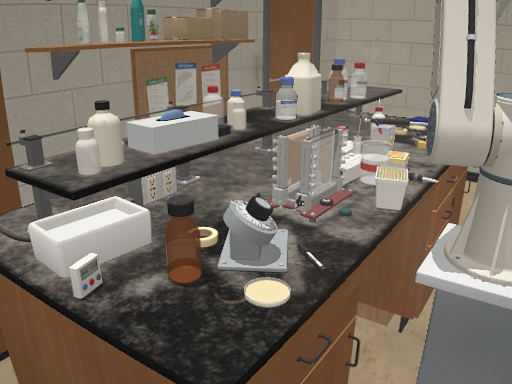

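View pics/top0.png

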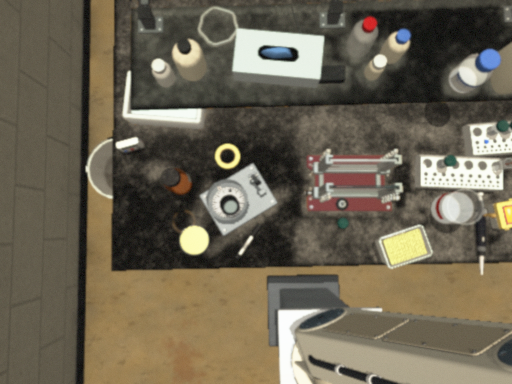

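The side view shows the viewer at (255,235) with its ring at (260,208), the petri dish at (267,291), the bottle at (183,240) and the marker at (314,260). In the top view the foot corners are near (200,196), (253,165), (277,200) and (221,235), and the ring is at about (229,205). Next I'll measure the pose from depth.

```bash
cat > h.py <<'E'
import cv2,numpy as np
from plant import readout, vision
def cap(n):
    p,d=vision.capture(n);return p[:,:,::-1].copy(),d,vision.get_calibration(n)
def cloud(d,c):
    h,w=d.shape;uv=np.mgrid[0:h,0:w][::-1].reshape(2,-1).T.astype(float)
    n=cv2.undistortPoints(uv[:,None],c['mtx'],c['distortion'])[:,0]
    P=np.c_[n,np.ones(len(n))]*d.reshape(-1,1)
    return (P@c['T'][:3,:3].T+c['T'][:3,3]).reshape(h,w,3)
def proj(P,c):
    T=np.linalg.inv(c['T']);r=cv2.Rodrigues(T[:3,:3])[0]
    return cv2.projectPoints(np.asarray(P,float).reshape(-1,1,3),r,T[:3,3],c['mtx'],c['distortion'])[0][:,0]
def ray(uv,c):
    n=cv2.undistortPoints(np.asarray(uv,float).reshape(-1,1,2),c['mtx'],c['distortion'])[:,0]
    D=np.c_[n,np.ones(len(n))]@c['T'][:3,:3].T
    return c['T'][:3,3],D
E
python3 - <<'E'
from h import *
for n in("top","side"):
    p,d,c=cap(n);X=cloud(d,c);x,y,z=X[...,0],X[...,1],X[...,2]
    bx=(slice(150,245),slice(190,290)) if n=="top" else (slice(190,275),slice(215,295))
    m=np.zeros(z.shape,bool);m[bx]=True
    f=m&(z>.006)&(z<.018)&(p.min(2)>95)&(p.max(2).astype(int)-p.min(2)<40)
    pts=X[f][:,:2].astype(np.float32)
    f8=cv2.morphologyEx(f.astype(np.uint8),cv2.MORPH_OPEN,np.ones((2,2)))
    k,l,st,ce=cv2.connectedComponentsWithStats(f.astype(np.uint8),connectivity=8);i=1+np.argmax(st[1:,4])
    q=X[l==i];r=cv2.minAreaRect(q[:,:2].astype(np.float32));print(n,len(q),"z",np.median(q[:,2]),r,cv2.boxPoints(r).round(3).tolist())
    # ring: dark pixels high
    g=m&(z>.105)&(z<.16)&(p.max(2)<80)&(d>0)
    print("ring",g.sum(),np.median(X[g],0),X[g].min(0),X[g].max(0))
    b=cv2.resize(p[bx],None,fx=7,fy=7,interpolation=cv2.INTER_CUBIC)
    cv2.imwrite(f"pics/{n}c.png",b[:600,:800])
E
```

```text
top 1482 z 0.0118885958185736 ((0.49569904804229736, 0.2735745906829834), (0.1512109488248825, 0.20165623724460602), 30.25725746154785) [[0.3799999952316284, 0.3230000138282776], [0.48100000619888306, 0.14800000190734863], [0.6119999885559082, 0.22499999403953552], [0.5099999904632568, 0.39899998903274536]]
ring 123 [0.48276885 0.29890508 0.13466634] [0.44375011 0.20774058 0.10683535] [0.53938646 0.3184644  0.14710945]
side 1522 z 0.011769364903877005 ((0.4939226508140564, 0.27966612577438354), (0.1500675082206726, 0.20154818892478943), 29.76125144958496) [[0.3790000081062317, 0.33000001311302185], [0.4790000021457672, 0.1550000011920929], [0.609000027179718, 0.2290000021457672], [0.5090000033378601, 0.40400001406669617]]
ring 338 [0.46232622 0.31863078 0.1219619 ] [0.44167515 0.20776779 0.10504274] [0.53475269 0.32809722 0.14403247]
```

View pics/topc.png

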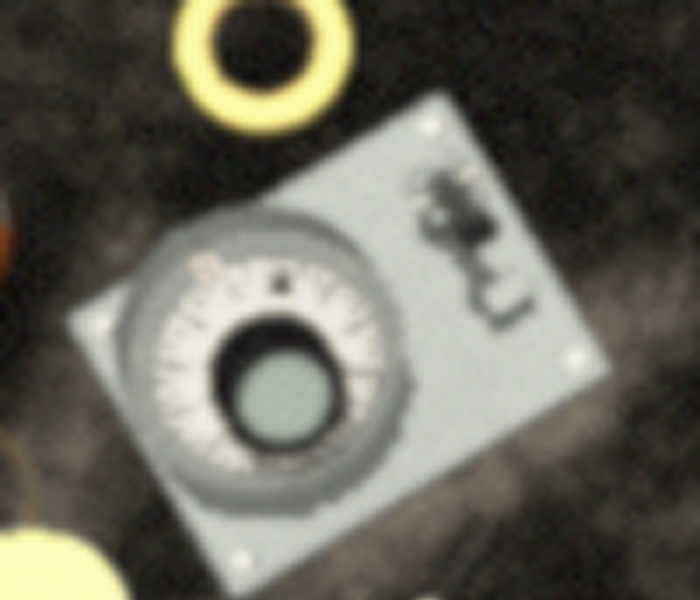

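View pics/sidec.png

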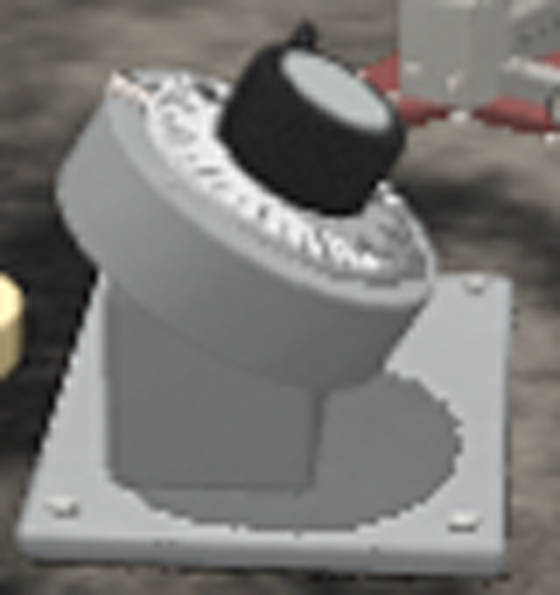

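The top crop shows the index plate at crop (205,265), the arrowhead at (282,283) and the raised lever at (450,210) to (520,320). The reading is therefore roughly 40°. Both views agree on a yaw of about 30°. Now I'll triangulate the ring cap and unwrap the dial.

```bash
cat >> h.py <<'E'
yaw=np.radians(30.0)
Rz=cv2.Rodrigues(np.array([0,0,yaw]))[0]
n=Rz@[-.5,0,.866025]; up=Rz@[.866025,0,.5]; left=np.cross(n,up)  # 9 o'clock seen from front
def capc(nm,p,c,box):
    m=np.zeros(p.shape[:2],np.uint8);q=p.astype(int)
    g=(q[...,1]-q[...,2]>6)&(q.min(2)>110)   # greenish grey cap (bgr)
    m[box]=g[box]
    k,l,st,ce=cv2.connectedComponentsWithStats(m);i=1+np.argmax(st[1:,4]);return ce[i],st[i]
def tri(u1,c1,u2,c2):
    (o1,d1),(o2,d2)=ray(u1,c1),ray(u2,c2);d1,d2=d1[0],d2[0]
    s=np.linalg.lstsq(np.c_[d1,-d2],o2-o1,rcond=None)[0];a,b=o1+s[0]*d1,o2+s[1]*d2
    return (a+b)/2,np.linalg.norm(a-b)
def polar(p,c,org,h=.005):
    th=np.radians(np.arange(-180,180,.5));r=np.arange(.028,.062,.0005)
    T,R_=np.meshgrid(th,r)   # th clockwise from 12
    P=org+[0,0,.1]+n*h+R_[...,None]*(np.cos(T)[...,None]*up-np.sin(T)[...,None]*left)
    uv=proj(P,c).reshape(T.shape+(2,)).astype(np.float32)
    return cv2.remap(p,uv[...,0],uv[...,1],cv2.INTER_CUBIC)
E
python3 - <<'E'
from h import *
pt,dt,ct=cap("top");ps,ds,cs=cap("side")
a=capc("top",pt,ct,(slice(190,225),slice(215,245)));b=capc("side",ps,cs,(slice(190,215),slice(250,275)))
print(a,b);X,g=tri(a[0],ct,b[0],cs);print("cap",X,g)
org=X-n*.036-[0,0,.1];print("org",org, np.c_[proj(org+[0,0,.1]+n*.036,ct),proj(org+[0,0,.1]+n*.036,cs)])
# per-camera ray onto cap plane height .1+.0312
for u,c in((a[0],ct),(b[0],cs)):
    o,d=ray(u,c);d=d[0];q=o+d*(.1312-o[2])/d[2];print("plane",q-n*.036)
# face origin per camera consistent w/ own calibration
for nm,p,u,c in(("top",pt,a[0],ct),("side",ps,b[0],cs)):
    o,d=ray(u,c);d=d[0];q=o+d*(.1312-o[2])/d[2];og=q-n*.036-[0,0,.1]
    w=polar(p,c,og);cv2.imwrite(f"pics/pol_{nm}.png",w)
w=np.vstack([cv2.resize(cv2.imread(f"pics/pol_{k}.png"),(720,270),interpolation=cv2.INTER_CUBIC) for k in("top","side")])
cv2.imwrite("pics/pol0.png",w)
E
```

```text
(array([230.16239316, 206.37606838]), array([224, 201,  13,  12, 117], dtype=int32)) (array([265.875, 203.75 ]), array([264, 202,   5,   4,   8], dtype=int32))
cap [0.46238453 0.2904638  0.12808982] 0.0069378034919254546
org [ 0.47797299  0.2994638  -0.00308708] [[230.80526347 207.39858038 264.28673387 203.58252453]]
plane [0.48076605 0.30106137 0.1000231 ]
plane [0.47029834 0.30494724 0.1000231 ]
```

View pics/pol0.png

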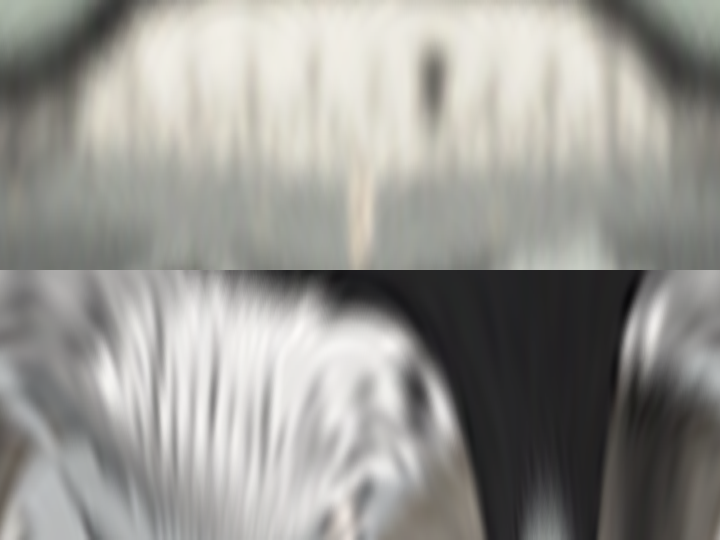

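The top unwrap has the index at column 361 and the arrowhead at column 433, so the scale reads about 36°. Long marks are spaced 60 px (30°), which confirms it. In the side strip the ring hides part of the scale. Next I'll plan the approach.

```bash
cat >> h.py <<'E'
from scipy.spatial.transform import Rotation as Ro, Slerp
ORG=np.array([.480,.302,0])
def Rt(deg):  # tool rot: z=-n, y = 12 o'clock turned clockwise by deg
    y0=up;z=-n;x=np.cross(y0,z);return (Ro.from_rotvec(z*np.radians(deg))*Ro.from_matrix(np.c_[x,y0,z]))
def rows(wps,clo,start=None,step=.045,ang=7.5):
    s=readout.read_state();P=np.array(s['eef_pos']);R=Ro.from_rotvec(s['eef_rot'])
    if start: P,R=start
    out=[]
    for Pt,Rg in wps:
        k=int(np.ceil(max(np.linalg.norm(Pt-P)/step,np.degrees((R.inv()*Rg).magnitude())/ang,1)))
        sl=Slerp([0,1],Ro.concatenate([R,Rg]));P0=P.copy()
        for i in range(1,k+1):
            Pd=P0+(Pt-P0)*i/k;Rd=sl(i/k)
            d=np.round(R.inv().apply(Pd-P),3);w=np.round((R.inv()*Rd).as_rotvec(),3)
            P=P+R.apply(d);R=R*Ro.from_rotvec(w);out.append([clo,*d.tolist(),*w.tolist()])
    for i in range(0,len(out),8): print(str([[(0 if v==0 else v) for v in r] for r in out[i:i+8]]).replace(' ',''))
    return P,R
E
python3 - <<'E'
from h import *
s=readout.read_state();R=Ro.from_rotvec(s['eef_rot'])
Rg=Rt(-65);print(np.degrees((R.inv()*Rg).as_rotvec()))
F=ORG+[0,0,.1]
A=F+n*.12;mid=(np.array(s['eef_pos'])+A)/2;mid[2]=.28
sl=Slerp([0,1],Ro.concatenate([R,Rg]))
e=rows([(mid,sl(.5)),(A,Rg)],0);print(e[0],A)
E
```

```text
[ -41.1494825    12.7378589  -159.31803078]
[[0,0.021,-0.03,-0.005,-0.03,0.009,-0.116],[0,0.024,-0.028,-0.007,-0.03,0.01,-0.116],[0,0.027,-0.025,-0.006,-0.03,0.009,-0.116],[0,0.03,-0.02,-0.007,-0.03,0.009,-0.115],[0,0.032,-0.018,-0.008,-0.03,0.009,-0.116],[0,0.034,-0.013,-0.007,-0.03,0.01,-0.116],[0,0.035,-0.009,-0.008,-0.029,0.009,-0.116],[0,0.036,-0.004,-0.007,-0.03,0.009,-0.116]]
[[0,0.037,0,-0.007,-0.03,0.009,-0.116],[0,0.036,0.004,-0.007,-0.03,0.01,-0.116],[0,0.036,0.009,-0.006,-0.03,0.009,-0.115],[0,0.034,0.013,-0.006,-0.03,0.009,-0.116],[0,0.034,0.013,0.006,-0.03,0.009,-0.116],[0,0.033,0.017,0.008,-0.03,0.01,-0.116],[0,0.03,0.021,0.008,-0.03,0.009,-0.116],[0,0.027,0.023,0.008,-0.03,0.009,-0.116]]
[[0,0.025,0.027,0.01,-0.03,0.009,-0.115],[0,0.021,0.028,0.011,-0.03,0.01,-0.116],[0,0.018,0.031,0.012,-0.03,0.009,-0.116],[0,0.014,0.032,0.013,-0.03,0.009,-0.116],[0,0.01,0.033,0.015,-0.03,0.01,-0.116],[0,0.007,0.033,0.015,-0.029,0.009,-0.116],[0,0.002,0.034,0.016,-0.03,0.009,-0.116],[0,-0.002,0.033,0.017,-0.03,0.009,-0.116]]
[0.42767564 0.27212754 0.2041913 ] [0.42803848 0.272      0.203923  ]
```

Request:
send_rows([
  [0,0.021,-0.03,-0.005,-0.03,0.009,-0.116],
  [0,0.024,-0.028,-0.007,-0.03,0.01,-0.116],
  [0,0.027,-0.025,-0.006,-0.03,0.009,-0.116],
  [0,0.03,-0.02,-0.007,-0.03,0.009,-0.115],
  [0,0.032,-0.018,-0.008,-0.03,0.009,-0.116],
  [0,0.034,-0.013,-0.007,-0.03,0.01,-0.116],
  [0,0.035,-0.009,-0.008,-0.029,0.009,-0.116],
  [0,0.036,-0.004,-0.007,-0.03,0.009,-0.116],
])

```text
time_s: 1.1
eef_pos: [0.2885, -0.2986, 0.2584]
eef_rot: [2.331, 1.761, 0.164]
force: [1.3, -0.4, 0.4]
gripper_width: 0.0921
grasp_force: 0.0
```

Request:
send_rows([
  [0,0.037,0,-0.007,-0.03,0.009,-0.116],
  [0,0.036,0.004,-0.007,-0.03,0.01,-0.116],
  [0,0.036,0.009,-0.006,-0.03,0.009,-0.115],
  [0,0.034,0.013,-0.006,-0.03,0.009,-0.116],
  [0,0.034,0.013,0.006,-0.03,0.009,-0.116],
  [0,0.033,0.017,0.008,-0.03,0.01,-0.116],
  [0,0.03,0.021,0.008,-0.03,0.009,-0.116],
  [0,0.027,0.023,0.008,-0.03,0.009,-0.116],
])

```text
time_s: 1.9
eef_pos: [0.3581, -0.013, 0.2554]
eef_rot: [1.183, 2.475, 0.278]
force: [1.4, -0.4, -0.5]
gripper_width: 0.0918
grasp_force: 0.0
```

Request:
send_rows([
  [0,0.025,0.027,0.01,-0.03,0.009,-0.115],
  [0,0.021,0.028,0.011,-0.03,0.01,-0.116],
  [0,0.018,0.031,0.012,-0.03,0.009,-0.116],
  [0,0.014,0.032,0.013,-0.03,0.009,-0.116],
  [0,0.01,0.033,0.015,-0.03,0.01,-0.116],
  [0,0.007,0.033,0.015,-0.029,0.009,-0.116],
  [0,0.002,0.034,0.016,-0.03,0.009,-0.116],
  [0,-0.002,0.033,0.017,-0.03,0.009,-0.116],
])

```text
time_s: 2.7
eef_pos: [0.4276, 0.2737, 0.2039]
eef_rot: [-0.124, 2.654, 0.328]
force: [-0.0, -0.0, 1.1]
gripper_width: 0.0922
grasp_force: 0.0
```

Request:
send_rows([
  [0,0,0,0,0,0,0],
  [0,0,0,0,0,0,0],
  [0,0,0,0,0,0,0],
])

```text
time_s: 3.0
eef_pos: [0.4273, 0.2712, 0.204]
eef_rot: [-0.115, 2.656, 0.327]
force: [0.4, -0.5, 0.3]
gripper_width: 0.0922
grasp_force: 0.0
```

Run:
```python
from h import *
s=readout.read_state();print(s['q'],s['eef_pos'],s['time_s'],s['force'])
R=Ro.from_rotvec(s['eef_rot']);print(np.degrees((R.inv()*Rt(-65)).as_rotvec()))
e=rows([(ORG+[0,0,.1]+n*.009,Rt(-65))],0,step=.025);print(e[0])
```

```text
[ 0.58551904 -0.05474629  2.27617797 -0.08324211  0.39926473 -1.00344204] [0.42725851 0.27117028 0.20395951] 3.0 [ 0.41955235 -0.46521174  0.32032069]
[-0.08691799  0.00539107 -0.03657373]
[[0,0,0,0.022,0,0,0],[0,0,0,0.023,-0.001,0,0],[0,0,0,0.022,0,0,0],[0,-0.001,0.001,0.022,0,0,-0.001],[0,0,0,0.023,-0.001,0,0]]
[0.47653501 0.30006478 0.107612  ]
```

Request:
send_rows([
  [0,0,0,0.022,0,0,0],
  [0,0,0,0.023,0,0,0],
  [0,0,0,0.022,0,0,0],
  [0,0,0,0.022,0,0,0],
  [0,0,0,0.022,0,0,0],
  [0,0,0,0,0,0,0],
  [0,0,0,0,0,0,0],
])

```text
time_s: 3.7
eef_pos: [0.4755, 0.2987, 0.1082]
eef_rot: [-0.115, 2.656, 0.327]
force: [0.1, -0.4, -0.3]
gripper_width: 0.0918
grasp_force: 0.0
```

Request:
send_rows([
  [1,0,0,0,0,0,0],
  [1,0,0,0,0,0,0],
  [1,0,0,0,0,0,0],
  [1,0,0,0,0,0,0],
  [1,0,0,0,0,0,0],
  [1,0,0,0,0,0,0],
  [1,0,0,0,0,0,0],
  [1,0,0,0,0,0,0],
], grip_force=30)

```text
time_s: 4.5
eef_pos: [0.4759, 0.2994, 0.1082]
eef_rot: [-0.116, 2.655, 0.327]
force: [-1.4, -4.2, 5.9]
gripper_width: 0.0536
grasp_force: 30.0
```

Request:
send_rows([
  [1,0,0,0,0,0,0.1],
  [1,0,0,0,0,0,0.1],
  [1,0,0,0,0,0,0.1],
  [1,0,0,0,0,0,0.1],
  [1,0,0,0,0,0,0.1],
  [1,0,0,0,0,0,0.1],
  [1,0,0,0,0,0,0.1],
  [1,0,0,0,0,0,0.1],
])

```text
time_s: 5.3
eef_pos: [0.4761, 0.2999, 0.1084]
eef_rot: [0.964, 2.577, 0.57]
force: [-2.3, -1.9, 4.3]
gripper_width: 0.0532
grasp_force: 30.0
```

Request:
send_rows([
  [1,0,0,0,0,0,0.1],
  [1,0,0,0,0,0,0.1],
  [1,0,0,0,0,0,0.1],
  [1,0,0,0,0,0,0.1],
  [1,0,0,0,0,0,0.1],
  [1,0,0,0,0,0,0.1],
  [1,0,0,0,0,0,0.1],
  [1,0,0,0,0,0,0.1],
])

```text
time_s: 6.1
eef_pos: [0.4765, 0.3001, 0.1088]
eef_rot: [1.992, 2.104, 0.747]
force: [0.2, -1.4, 4.8]
gripper_width: 0.0536
grasp_force: 30.0
```

Request:
send_rows([
  [1,0,0,0,0,0,0.1],
  [1,0,0,0,0,0,0.1],
  [1,0,0,0,0,0,0.1],
  [1,0,0,0,0,0,0],
  [1,0,0,0,0,0,0],
  [1,0,0,0,0,0,0],
])

```text
time_s: 6.7
eef_pos: [0.4767, 0.3001, 0.1088]
eef_rot: [2.332, 1.83, 0.79]
force: [0.1, -3.2, 5.7]
gripper_width: 0.0536
grasp_force: 30.0
```

Run:
```python
from h import *
s=readout.read_state();R=Ro.from_rotvec(s['eef_rot']);print(s['q'],s['force'],s['moment'],s['gripper_width'],np.degrees((Rt(-65).inv()*R).as_rotvec()))
o=[]
for nm in("top","side"):
    p,d,c=cap(nm)
    if nm=="top": w=polar(p,c,np.array([.4808,.3011,0]))
    else: w=polar(p,c,np.array([.479,.3056,0]))
    o.append(cv2.resize(w,(720,200),interpolation=cv2.INTER_CUBIC))
    bx=(slice(165,245),slice(190,290)) if nm=="top" else (slice(180,260),slice(210,310))
    o.append(cv2.resize(p[bx],(350,200)) if 0 else np.zeros((2,720,3),np.uint8))
cv2.imwrite("pics/pol1.png",np.vstack(o))
```

```text
[ 0.57664018  0.22815617  2.25866933 -0.20917412  0.13237224  1.01698084] [ 0.14751411 -3.15690741  5.7385151 ] [-0.33247615 -0.47264148 -0.27361939] 0.05358070742003066 [-1.41165493e-01 -8.05603426e-02  1.08756665e+02]
```

View pics/pol1.png

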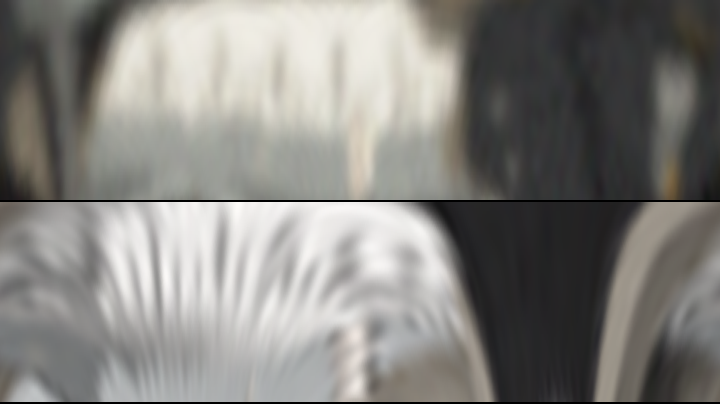

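The top strip shows the long marks at columns 158, 218, 279 and 338, with the index at 359. That gives 150 − 10.5 ≈ 139.5°, which fits a 109° turn less the play. I'll turn another 10.5°, release, back off and re-measure.

Request:
send_rows([
  [1,0,0,0,0,0,0.06],
  [1,0,0,0,0,0,0.06],
  [1,0,0,0,0,0,0.063],
  [1,0,0,0,0,0,0],
  [1,0,0,0,0,0,0],
  [1,0,0,0,0,0,0],
])

```text
time_s: 7.4
eef_pos: [0.4769, 0.3, 0.1089]
eef_rot: [2.526, 1.632, 0.809]
force: [2.4, -2.0, 5.7]
gripper_width: 0.0533
grasp_force: 30.0
```

Request:
send_rows([
  [0,0,0,0,0,0,0],
  [0,0,0,0,0,0,0],
  [0,0,0,0,0,0,0],
  [0,0,0,0,0,0,0],
  [0,0,0,0,0,0,0],
  [0,0,0,0,0,0,0],
])

```text
time_s: 8.0
eef_pos: [0.4758, 0.2996, 0.1079]
eef_rot: [2.528, 1.632, 0.805]
force: [-0.0, 0.1, 0.7]
gripper_width: 0.0917
grasp_force: 0.0
```

Request:
send_rows([
  [0,0,0,-0.02,0,0,0],
  [0,0,0,-0.04,0,0,0],
  [0,0,0,-0.04,0,0,0],
  [0,0,0,-0.04,0,0,0],
  [0,0,0,-0.02,0,0,0],
  [0,0,0,0,0,0,0],
  [0,0,0,0,0,0,0],
])

```text
time_s: 8.7
eef_pos: [0.4066, 0.2598, 0.2467]
eef_rot: [2.528, 1.632, 0.807]
force: [0.2, 0.2, -0.1]
gripper_width: 0.0919
grasp_force: 0.0
```

Run:
```python
from h import *
from scipy.signal import find_peaks
s=readout.read_state();print(s['q'],s['eef_pos'])
P=np.mean([cap("top")[0].astype(float) for _ in range(4)],0).astype(np.uint8);c=vision.get_calibration("top")
cv2.imwrite("pics/top2.png",P)
w=polar(P,c,np.array([.4808,.3011,0]))
g=cv2.cvtColor(w,cv2.COLOR_BGR2GRAY).astype(float);r=np.arange(.028,.062,.0005)
b=g[(r>.034)&(r<.042)].mean(0);b=b-cv2.GaussianBlur(b[None],(0,0),14)[0]
pk=find_peaks(-b,prominence=6)[0];print([(-180+i/2,round(b[i],1)) for i in pk])
cv2.imwrite("pics/pol2.png",np.vstack([cv2.resize(w,(720,270),interpolation=cv2.INTER_CUBIC),cv2.resize(P[165:215,195:330],(720,267),interpolation=cv2.INTER_CUBIC)]))
```

```text
[ 0.59144954 -0.17234983  2.26222474 -0.06898323  0.52889144  1.06611833] [0.4066002  0.2598453  0.24666461]
[(np.float64(-148.0), np.float64(-9.1)), (np.float64(-123.0), np.float64(-10.5)), (np.float64(-91.0), np.float64(-13.9)), (np.float64(-59.5), np.float64(-15.2)), (np.float64(-31.0), np.float64(-13.3)), (np.float64(-1.0), np.float64(-10.5)), (np.float64(29.0), np.float64(-18.3)), (np.float64(60.0), np.float64(-12.3)), (np.float64(88.5), np.float64(-11.6)), (np.float64(117.5), np.float64(-18.7)), (np.float64(149.0), np.float64(-27.0))]
```

View pics/pol2.png

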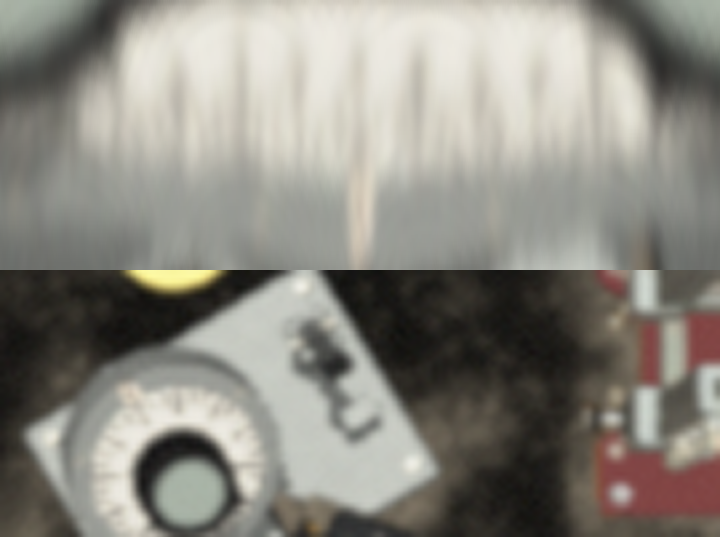

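Long marks now fall at about −0.8° (mod 30), and the arrowhead shows at +149°. I'll pin down the index's own column before trusting this, and locate the lever.

Run:
```python
from h import *
P=cv2.imread("pics/top2.png");c=vision.get_calibration("top")
r=np.arange(.028,.062,.0005);th=np.arange(-180,180,.5)
for dx,dy in((0,0),(.0008,0),(-.0008,0),(0,.0008),(0,-.0008)):
    w=polar(P,c,np.array([.4808+dx,.3011+dy,0])).astype(float)
    k=(abs(th)<12)
    wr=(w[...,2]-w[...,0])[(r>.05)&(r<.06)].mean(0)[k];wr=np.clip(wr-wr.min()-.3*np.ptp(wr),0,None);idx=(wr*th[k]).sum()/wr.sum()
    g=w.mean(2)[(r>.035)&(r<.043)].mean(0);g=g-cv2.GaussianBlur(g[None],(0,0),14)[0]
    v=(th>-105)&(th<105);z=(np.exp(1j*np.radians(th[v]*12))*-g[v]).sum()
    z3=(np.exp(1j*np.radians(th[v]*12))*np.clip(-g[v]-3,0,None)).sum()
    print(dx,dy,"index",idx,"30deg phase",np.degrees(np.angle(z))/12,np.degrees(np.angle(z3))/12)
# lever from depth, viewer frame
for nm in("top","side"):
    p,d,cc=cap(nm);X=(cloud(d,cc)-ORG)@Rz
    m=(abs(X[...,1]+.105)<.02)&(X[...,2]>.03)&(X[...,2]<.16)&(abs(X[...,0])<.08)&(d>0)
    q=X[m];print(nm,len(q),np.percentile(q,[2,50,98],axis=0).round(3).tolist())
    for z0 in np.arange(.05,.13,.01):
        t=q[abs(q[:,2]-z0)<.005];print(round(z0,2),len(t),t.mean(0).round(3) if len(t) else'')
```

```text
0 0 index 0.04424392373744715 30deg phase -1.279108326866069 -0.8371082045786301
0.0008 0 index -0.4896490464795884 30deg phase -1.591453504742273 -1.2001026149464273
-0.0008 0 index 0.5476831998785625 30deg phase -0.9901010926618447 -0.47561670897705716
0 0.0008 index 0.694125754302317 30deg phase -0.7994506794424598 -0.29809530374805415
0 -0.0008 index -0.6424237469798537 30deg phase -1.749129507460726 -1.3867610674961164
top 140 [[-0.028, -0.12, 0.038], [0.017, -0.107, 0.059], [0.041, -0.095, 0.114]]
0.05 24 [ 0.002 -0.107  0.05 ]
0.06 39 [ 0.031 -0.107  0.059]
0.07 11 [ 0.03  -0.106  0.068]
0.08 7 [ 0.022 -0.106  0.078]
0.09 8 [ 0.015 -0.108  0.09 ]
0.1 8 [ 0.009 -0.109  0.101]
0.11 17 [ 0.001 -0.107  0.11 ]
0.12 3 [-0.001 -0.108  0.117]
side 11 [[-0.003, -0.109, 0.109], [-0.0, -0.101, 0.113], [0.004, -0.096, 0.113]]
0.05 0 
0.06 0 
0.07 0 
0.08 0 
0.09 0 
0.1 0 
0.11 11 [ 0.    -0.102  0.112]
0.12 0
```

The index is at 0.0° and the marks are at −0.8 to −1.3°, so the scale reads about 149°, within tolerance. The lever is as described: tip at about (0, −107, 115) in the viewer frame, angle about 1.0 rad. Next is the move above the lever stop with the hand closed.

Run:
```python
from h import *
y=Rz@[1,0,0];z=np.array([0,0,-1.]);Rd=Ro.from_matrix(np.c_[np.cross(y,z),y,z])
L=ORG+Rz@[-.002,-.106,.0]
s=readout.read_state();P0=np.array(s['eef_pos']);R0=Ro.from_rotvec(s['eef_rot'])
sl=Slerp([0,1],Ro.concatenate([R0,Rd]))
e=rows([((P0+L)/2*[1,1,0]+[0,0,.27],sl(.5)),(L+[0,0,.2],Rd)],1,step=.035);print(e[0],L)
```

```text
[[1,0.002,0.014,0,0.048,-0.025,-0.093],[1,0,0.015,-0.001,0.048,-0.024,-0.092],[1,-0.001,0.014,-0.001,0.049,-0.025,-0.093],[1,-0.002,0.014,-0.003,0.048,-0.024,-0.092],[1,-0.004,0.013,-0.002,0.048,-0.025,-0.093],[1,-0.008,0.009,0.015,0.048,-0.025,-0.093],[1,-0.009,0.009,0.015,0.048,-0.024,-0.092],[1,-0.01,0.009,0.014,0.049,-0.025,-0.093]]
[[1,-0.009,0.009,0.014,0.048,-0.024,-0.092],[1,-0.011,0.009,0.014,0.048,-0.025,-0.093]]
[0.53160667 0.20887607 0.20029389] [0.53126795 0.20920131 0.        ]
```

Request:
send_rows([
  [1,0.002,0.014,0,0.048,-0.025,-0.093],
  [1,0,0.015,-0.001,0.048,-0.024,-0.092],
  [1,-0.001,0.014,-0.001,0.049,-0.025,-0.093],
  [1,-0.002,0.014,-0.003,0.048,-0.024,-0.092],
  [1,-0.004,0.013,-0.002,0.048,-0.025,-0.093],
  [1,-0.008,0.009,0.015,0.048,-0.025,-0.093],
  [1,-0.009,0.009,0.015,0.048,-0.024,-0.092],
  [1,-0.01,0.009,0.014,0.049,-0.025,-0.093],
])

```text
time_s: 9.8
eef_pos: [0.5062, 0.2183, 0.2275]
eef_rot: [1.811, 2.554, 0.171]
force: [-0.2, 0.5, 0.3]
gripper_width: 0.0299
grasp_force: 0.0
```

Request:
send_rows([
  [1,-0.009,0.009,0.014,0.048,-0.024,-0.092],
  [1,-0.011,0.009,0.014,0.048,-0.025,-0.093],
  [1,0,0,0,0,0,0],
  [1,0,0,0,0,0,0],
  [1,0,0,0,0,0,0],
])

```text
time_s: 10.3
eef_pos: [0.5305, 0.2088, 0.2016]
eef_rot: [1.579, 2.715, 0.008]
force: [-0.1, -0.2, -0.1]
gripper_width: 0.0009
grasp_force: 0.0
```

Request:
send_rows([
  [1,0,0,0.02,0,0,0],
  [1,0,0,0.02,0,0,0],
  [1,0,0,0.02,0,0,0],
  [1,0,0,0.015,0,0,0],
  [1,0,0,0.015,0,0,0],
  [1,0,0,0.01,0,0,0],
  [1,0,0,0,0,0,0],
])

```text
time_s: 11.0
eef_pos: [0.5211, 0.2038, 0.1015]
eef_rot: [-1.573, -2.708, 0.02]
force: [-30.1, -19.2, 34.5]
gripper_width: 0.001
grasp_force: 34.4
```

The force is larger than expected, with a push toward the operator. I'll look before doing more.

Run:
```python
from h import *
s=readout.read_state();print(s['force'],s['moment'],s['q'])
R=Ro.from_rotvec(s['eef_rot']);print((np.array(s['eef_pos'])-ORG)@Rz,(R.as_matrix().T@Rz).T.round(3))
p,d,c=cap("side");a=cv2.resize(p[100:290,190:360],None,fx=2.4,fy=3,interpolation=cv2.INTER_CUBIC)
p,d,c=cap("top");b=cv2.resize(p[100:240,190:320],(390,570),interpolation=cv2.INTER_CUBIC)
cv2.imwrite("pics/j.png",np.hstack([a[:570],b])[:, :800])
```

```text
[-30.07241843 -19.16858377  34.52588319] [-3.85142457  5.89953637  0.03104302] [ 3.70210293e-01  3.95780828e-01  1.85809510e+00 -1.73587641e-04
  9.04162149e-01 -1.47977833e-01]
[-0.0134609  -0.10560262  0.10146501] [[ 0.005  1.    -0.016]
 [ 1.    -0.005  0.002]
 [ 0.002 -0.016 -1.   ]]
```

View pics/j.png

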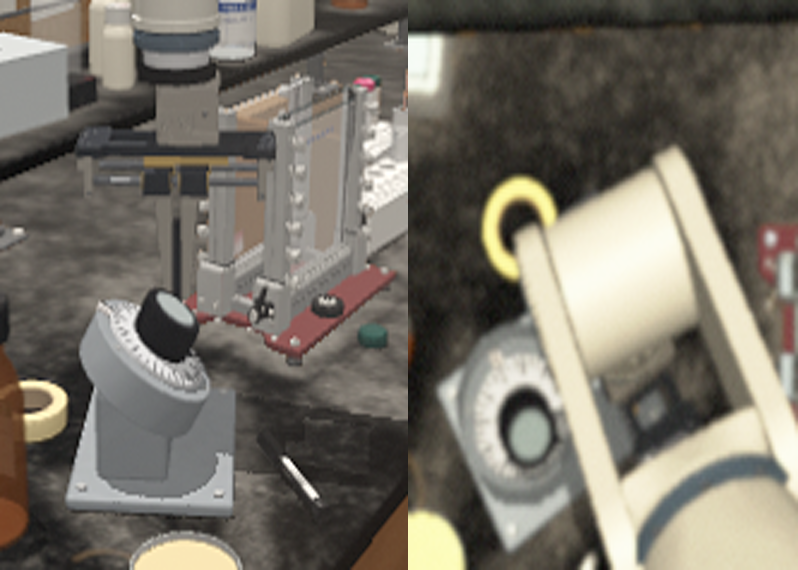

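Side view: the hand stands upright behind the dial with its finger tips at about (180,290) in the crop. Top view: the arm hides the lever. Nothing else is touching, so the hand seems jammed on the lever's end face. I'll back up and re-measure the lever.

Request:
send_rows([
  [1,0,0,-0.02,0,0,0],
  [1,0,0,-0.03,0,0,0],
  [1,0,0,-0.03,0,0,0],
  [1,0,0,0,0,0,0],
  [1,0,0,0,0,0,0],
])

```text
time_s: 11.6
eef_pos: [0.5312, 0.209, 0.1829]
eef_rot: [1.577, 2.714, 0.011]
force: [-1.4, 0.2, 0.0]
gripper_width: 0.0002
grasp_force: 0.0
```

Run:
```python
from h import *
s=readout.read_state();print(s['force'],(np.array(s['eef_pos'])-ORG)@Rz)
for nm in("side","top"):
    p,d,cc=cap(nm);X=(cloud(d,cc)-ORG)@Rz
    m=(abs(X[...,1]+.105)<.025)&(X[...,2]>.03)&(X[...,2]<.14)&(abs(X[...,0])<.09)&(d>0)
    q=X[m];print(nm,len(q))
    for z0 in np.arange(.04,.13,.01):
        t=q[abs(q[:,2]-z0)<.005]
        if len(t):print(round(z0,2),len(t),t.mean(0).round(3),t.min(0).round(3),t.max(0).round(3))
    # hand tip: points near TCP
    e=(np.array(s['eef_pos'])-ORG)@Rz
    t=X[(abs(X[...,0]-e[0])<.04)&(abs(X[...,1]-e[1])<.04)&(X[...,2]>e[2]-.01)&(X[...,2]<e[2]+.03)&(d>0)]
    if len(t):print("hand",len(t),t.min(0).round(3),t.max(0).round(3))
```

```text
[-1.39808291  0.2211152   0.00654024] [-0.00214616 -0.10617515  0.18288023]
side 6
0.1 6 [-0.014 -0.106  0.102] [-0.017 -0.112  0.099] [-0.012 -0.099  0.104]
hand 143 [-0.016 -0.113  0.184] [ 0.012 -0.091  0.212]
top 0
```

The lever is now at about 0.8 rad, with its tip at x −14, z 102 mm. The tip had caught in the groove between the closed fingers and dragged the hand with it. I'll shift the hand 12 mm further along +x so its flat edge lands on the lever inside the tip, and press in two stages.

Request:
send_rows([
  [1,0,0.012,0.02,0,0,0],
  [1,0,0,0.03,0,0,0],
  [1,0,0,0.02,0,0,0],
  [1,0,0,0.01,0,0,0],
  [1,0,0,0.005,0,0,0],
  [1,0,0,0,0,0,0],
])

```text
time_s: 12.3
eef_pos: [0.5415, 0.2149, 0.096]
eef_rot: [1.577, 2.716, 0.006]
force: [-0.7, -0.0, -0.0]
gripper_width: 0.0001
grasp_force: 0.0
```

Request:
send_rows([
  [1,0,0,0.005,0,0,0],
  [1,0,0,0.005,0,0,0],
  [1,0,0,0.005,0,0,0],
  [1,0,0,0,0,0,0],
])

```text
time_s: 12.7
eef_pos: [0.5419, 0.215, 0.0812]
eef_rot: [1.576, 2.716, 0.007]
force: [0.3, 0.5, 0.6]
gripper_width: 0.0003
grasp_force: 0.0
```

Request:
send_rows([
  [1,0,0,-0.02,0,0,0],
  [1,0,-0.012,0,0,0,0],
  [1,0,0,0.015,0,0,0],
  [1,0,0,0.01,0,0,0],
  [1,0,0,0.005,0,0,0],
  [1,0,0,0.004,0,0,0],
  [1,0,0,0,0,0,0],
  [1,0,0,0,0,0,0],
])

```text
time_s: 13.5
eef_pos: [0.5317, 0.2092, 0.0672]
eef_rot: [1.576, 2.716, 0.007]
force: [-0.0, -0.6, -0.0]
gripper_width: 0.0003
grasp_force: 0.0
```

Request:
send_rows([
  [1,0,0,0.002,0,0,0],
  [1,0,0,0.002,0,0,0],
  [1,0,0,0,0,0,0],
  [1,0,0,0,0,0,0],
])

```text
time_s: 13.9
eef_pos: [0.5316, 0.2092, 0.0635]
eef_rot: [1.576, 2.716, 0.007]
force: [-0.5, -1.2, 0.5]
gripper_width: 0.0004
grasp_force: 0.0
```

Request:
send_rows([
  [1,0,0,0.001,0,0,0],
  [1,0,0,0.001,0,0,0],
  [1,0,0,0.001,0,0,0],
  [1,0,0,0,0,0,0],
  [1,0,0,0,0,0,0],
])

```text
time_s: 14.4
eef_pos: [0.5316, 0.2092, 0.062]
eef_rot: [1.576, 2.716, 0.007]
force: [-5.5, -1.9, 18.7]
gripper_width: 0.0005
grasp_force: 9.5
```

The stop is felt at z = 62 mm, as specified. One more light press, then I'll retract and verify both.

Request:
send_rows([
  [1,0,0,0.001,0,0,0],
  [1,0,0,0,0,0,0],
  [1,0,0,-0.01,0,0,0],
  [1,0,0,-0.03,0,0,0],
  [1,0,0,-0.05,0,0,0],
  [1,0,0,-0.05,0,0,0],
  [1,0,-0.04,-0.03,0,0,0],
  [1,0,-0.04,0,0,0,0],
])

```text
time_s: 15.2
eef_pos: [0.4636, 0.1697, 0.2334]
eef_rot: [1.573, 2.712, 0.016]
force: [0.2, -0.7, -0.2]
gripper_width: 0.0003
grasp_force: 0.0
```

Request:
send_rows([
  [1,0,-0.04,0,0,0,0],
  [1,0,-0.04,0,0,0,0],
  [1,0.045,-0.04,0,0,0,0],
  [1,0.045,0,0,0,0,0],
  [1,0.045,0,0,0,0,0],
  [1,0.045,0,0,0,0,0],
  [1,0.045,0,0,0,0,0],
  [1,0,0,0,0,0,0],
])

```text
time_s: 16.0
eef_pos: [0.2531, 0.3054, 0.2292]
eef_rot: [1.57, 2.721, 0.01]
force: [0.2, -0.5, 0.4]
gripper_width: 0.0005
grasp_force: 0.0
```

Run:
```python
from h import *
s=readout.read_state();print(s['force'],(np.array(s['eef_pos'])-ORG)@Rz,s['time_s'])
p,d,cc=cap("top");X=(cloud(d,cc)-ORG)@Rz
m=(abs(X[...,1]+.106)<.008)&(X[...,2]>.03)&(X[...,2]<.15)&(abs(X[...,0])<.09)&(d>0);q=X[m]
for x0 in np.arange(-.04,.05,.01):
    t=q[abs(q[:,0]-x0)<.005]
    if len(t):print(round(x0,2),len(t),t.mean(0).round(3))
P=np.mean([cap("top")[0].astype(float) for _ in range(4)],0).astype(np.uint8)
r=np.arange(.028,.062,.0005);th=np.arange(-180,180,.5)
w=polar(P,cc,np.array([.4808,.3011,0])).astype(float)
g=w.mean(2)[(r>.035)&(r<.043)].mean(0);g=g-cv2.GaussianBlur(g[None],(0,0),14)[0]
for lo in(-105,-60):
    v=(th>lo)&(th<-lo);z=(np.exp(1j*np.radians(th[v]*12))*np.clip(-g[v]-3,0,None)).sum();print("phase",np.degrees(np.angle(z))/12)
cv2.imwrite("pics/top3.png",cv2.resize(P[150:245,190:290],None,fx=6,fy=6,interpolation=cv2.INTER_CUBIC))
```

```text
[ 0.2043083  -0.52320087  0.3613181 ] [-0.19477699  0.11639302  0.2291629 ] 16.0
-0.03 17 [-0.029 -0.106  0.06 ]
-0.02 17 [-0.02  -0.106  0.06 ]
-0.01 11 [-0.01  -0.108  0.061]
0.0 13 [-0.001 -0.107  0.061]
0.01 14 [ 0.01  -0.108  0.059]
0.02 18 [ 0.02  -0.106  0.059]
0.03 17 [ 0.03  -0.105  0.063]
0.04 12 [ 0.039 -0.106  0.059]
phase -0.7986505085211028
phase -0.7709309840381465
```

View pics/top3.png

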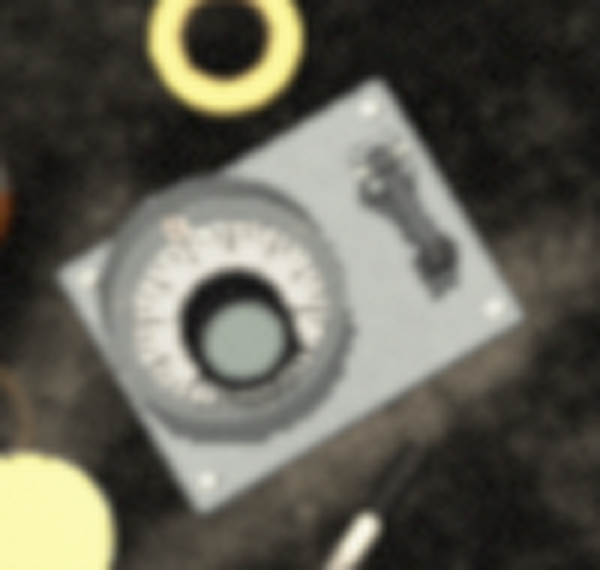

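The lever lies flat, level at about z 60 mm, from (375,160) to (440,290). The dial is unchanged at about 149°, with the arrowhead near (300,350), and the bystanders are in place. Handing in.

```bash
python3 -c "
from plant import robot
print(robot.hand_in())"
```

```text
the job is handed in; nothing more can be done
None
```

The job is handed in: the dial reads about 149° (within the ±3° tolerance) by camera, the clamp lever is fully down on its stop, and the hand is clear of everything at 16 s; no pass/fail verdict came back.

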